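# Seal the red seed tub

## Robot

A 6-joint arm with a two-finger parallel gripper is mounted at the origin on the work surface. World frame = base frame: x ahead of the robot, y to its left, z up, the work surface at z = 0. Lengths are in mm, angles in rad, forces in N, time in s.
With the tool pointing down it reaches from about 350 to 875 mm from the base axis. Payload 4.2 kg.
Tool frame: the origin (TCP) lies midway between the tips of the shut fingers; the grasp point (between the pads) lies 19 mm behind it; z points along the fingers, y is the direction in which the jaws open and shut (so a half turn about z gives the same grasp; the last joint's range is limited). The gripper opens to 85 mm and grips with 20 to 120 N. Pads are 22 mm wide; open, the fingers measure 114 mm over their backs; the gripper's body (76 mm by 85 mm) begins 54 mm behind the grasp point. The pads swing forward as they close: fully open they stand 13 mm farther back than shut.
Start: joints at [1.519, 0.385, 0.008, 0, -1.194, -0.259], TCP at [191.105, 595.045, 231.312] pointing down, gripper open.
Joint ranges: [-3.14, 3.14], [-1.21, 2.06], [-1.07, 1.41], [-3.16, 2.05], [-2.99, -0.16], [-3.1, 3.1]. Speed limits (rad/s): [2.79, 2.79, 3.14, 3.14, 3.14, 3.14].

## Interface

Orientations are given as a unit quaternion [x, y, z, w].
In Python, from bench import arm gives the robot as it stands.
- The arm moves only by the tool servo_tool, never from a script. Its argument "rows" is a list of rows, each an object of numbers: "fingers": the finger opening in cm, from 0 to 8.54; "x", "y", "z": the shift along the tool's x, y, z in cm; "turn": the turn about the tool's z in degrees. A call has 1 to 10 rows; each row shifts and turns the commanded pose from where the row before left it, along the tool's axes as they then stand; what a row does not reach is not made up. A row lasts 1/12 s, in which the tool goes at most 41.7 mm and 7.16 degrees, less where a joint would pass 70% of its speed; a pose out of reach is approached as far as the arm can. A call is refused whole if a number of a shift passes 4.17 or a number of a turn 7.16, either way. A call with a gripper value outside its range is refused whole. The fingers move at their own pace and stop on an object; the grip force is fixed at half the most. Time passes only in rows, so rows that do not move let the fingers close. It gives the time, the measured TCP pose, the force and the opening at its end, in the units of the state.
- arm.read_state(): the state, without advancing time (a new reading comes with each control period).
- arm.get_image(name): name is "scene" or "top" or "wrist"; returns (picture, depth): 400x640x3 uint8, red, green, blue; 400x640 float32, mm along the optical axis (not along the pixel's ray), 0 where there is no reading.
- arm.camera_model(name): a dict with "fx", "fy", "cx", "cy" (pixels), "k1" (the pictures are not rectified: a ray, as slopes to the right and down, at radius r is drawn at 1 + k1 r^2 times it, then the intrinsics apply), "pose" (4x4, takes a point from camera to world coordinates). Camera axes: x right, y down, z forward; pixel columns grow to the right and rows downward; lengths in mm; the calibration is good to about 2 mm. A picture is of the moment at which its call begins: read the wrist's pose just before it. camera_model takes no time and is no camera call; for the wrist camera it gives the pose at the moment of the call.
- arm.job_done(): hands the job in, once; it reports no verdict.
The state is a dict: "clock": time; "joints": joint angles; "joint_vel": joint speeds; "joint_efforts": joint torques, N m; "position": TCP position; "ee_rot": TCP orientation; "contact_force": force on the tool from outside, world axes, zero at the start; "wrist_torque": the same for the moment, N m; "gripper_width": finger opening in mm.
Only numpy, scipy, OpenCV 4.12 (cv2) and the standard library are available. Lean on these libraries where they do the work, as an engineer would, in place of code of your own. Each camera call takes 0.05 s, during which the arm holds its last target.

## Task

The red-lidded seed tub still stands unsealed, its lid propped up on the rubber gasket. Press down around the lid's edge, corner by corner, until the lid is level and fully home on the tub's rim all round. Do not press on the humidity gauge in the middle of the lid, and leave the blue-lidded tub as it is.

Things in the scene. Friction and masses are not known exactly. Their poses are not given: they have to be found in the camera images.
- red_lid_top (a point): centre of the red lid's top face. Loose rigid plate 176 x 140 x 8 mm, x along the 176 mm side, z up; a rubber plug under it (3 mm play) keeps it centred. It starts level, 10 mm off the rim, on four gasket corners 77 mm along x and 59 mm along y from its centre. Each is pushed in by about 10 N above it and stays in; the lid tips as one goes in, and stops hard on the rim after 10 mm.
- red_tub: white tub of the red lid, fixed to the bench, 172 x 136 mm at the rim, 90 mm tall; origin at the centre of its underside on the bench, x along the 172 mm side, z up. The lid's top face is 108 mm above this origin at the start, 98 mm when fully home.
- red_gauge: round black humidity gauge with a white face in the middle of the red lid, 48 mm across, standing 9 mm above the lid's top; origin at the centre of its underside. Not to be pressed.
- blue_lid_top (a point): centre of the top face of the blue lid, on the other tub, of the same shape and sizes and equally unsealed, with a gauge of its own. To be left as it is.
There are look-alikes about, which are no part of the job. Of the things that look like the part that bears red_lid_top, the middle-sized one is meant.

How it is judged:
By the outcome, as a careful person would: the job done as asked, in the order asked, and still so for the second after the job is handed in, with the robot touching nothing.
It also fails if it takes over 42 s, if anything falls off the work surface, if the arm or the gripper's body presses on something with over 40 N, if the wrist force passes 120 N, or if a joint passes its speed limit or range.

## Working session

There is one attempt and no reset: what is moved stays moved. The work goes in short steps, Python scripts to look and compute and a tool call to move; the robot and the scene stay as the last step left them, time stands still between calls to the robot, and variables do not carry over. Pictures are saved under pics/ and viewed, and the job is handed in when it is done.

Besides the shell and the picture viewer there is one more tool, called after "Call:" as name(argument=value, ...) on one line, values as JSON. servo_tool: Moves the arm, as the interface text tells. Its arguments: {"type":"object","properties":{"rows":{"type":"array","items":{"type":"object","properties":{"fingers":{"type":"number"},"x":{"type":"number"},"y":{"type":"number"},"z":{"type":"number"},"turn":{"type":"number"}}}}},"required":["rows"]}

```bash
ls; mkdir -p pics
python3 - <<'E'
from bench import arm
import cv2,numpy as np
s=arm.read_state();print(s)
for n in("scene","top"):
    m=arm.camera_model(n);print(n,{k:(np.round(v,4).tolist()) for k,v in m.items()})
    p,d=arm.get_image(n);cv2.imwrite(f"pics/{n}0.png",p[...,::-1]);np.save(f"{n}0_d.npy",d);np.save(f"{n}0_p.npy",p)
E
```

```text
pics
{'clock': 0.0, 'joints': array([ 1.51858517e+00,  3.85570249e-01,  6.64036780e-03, -4.69424491e-04,
       -1.19401742e+00, -2.58578441e-01]), 'joint_vel': array([-5.20402820e-04, -1.20244883e-03,  1.61093228e-03, -1.10503360e-03,
       -1.24727563e-03, -9.41670751e-05]), 'joint_efforts': array([ 6.23676692e-05, -3.92287803e+01,  1.88400578e+01,  4.18629840e+00,
       -4.62357522e-03,  3.65066057e-06]), 'position': array([190.95601536, 594.50636043, 230.22340623]), 'ee_rot': array([ 9.87936504e-01, -1.54855607e-01, -1.06219207e-04,  1.09223586e-03]), 'contact_force': array([ 0.40602189, -0.09991018, -0.37687686]), 'wrist_torque': array([-0.0165388 ,  0.01456033, -0.05088154]), 'gripper_width': 85.10173278551774}
scene {'fx': 378.9136, 'fy': 378.9136, 'cx': 318.5729, 'cy': 205.1712, 'k1': -0.0575, 'pose': [[0.4939, 0.5283, -0.6906, 904.5979], [0.8692, -0.321, 0.3761, -270.9249], [-0.023, -0.786, -0.6178, 557.6431], [0.0, 0.0, 0.0, 1.0]]}
top {'fx': 460.5284, 'fy': 460.5284, 'cx': 325.5921, 'cy': 193.7148, 'k1': -0.0872, 'pose': [[-0.0246, -0.9981, 0.0571, 358.0363], [-0.9997, 0.0243, -0.006, 15.228], [0.0046, -0.0572, -0.9984, 1134.7022], [0.0, 0.0, 0.0, 1.0]]}
```

View pics/scene0.png

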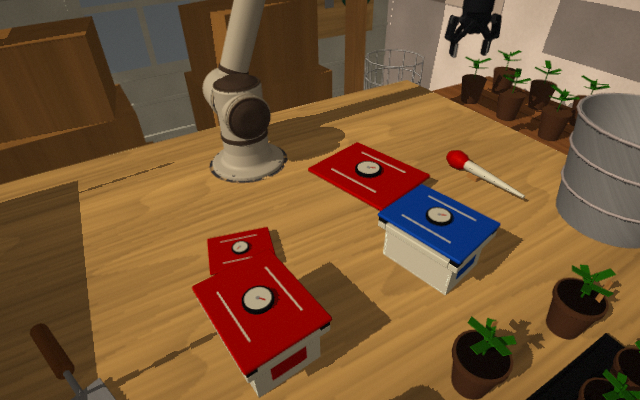

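View pics/top0.png

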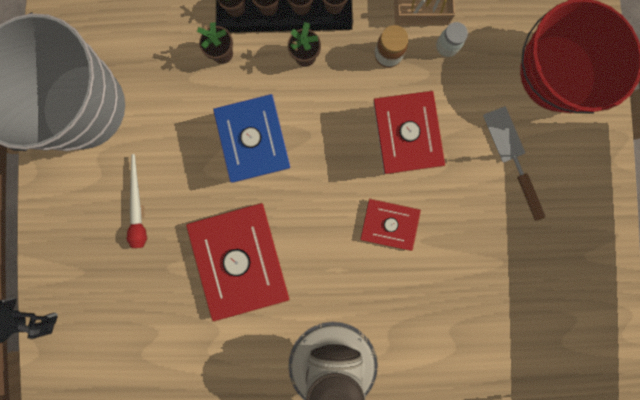

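Three things look like the red lid in the top view: A at (409,131), B at (390,225), which is small, and C at (238,262), which is large and seems to lie flat. I expect A, the middle-sized one on a tub. I'll check this by measuring, with an enlarged crop.

```bash
cat > h.py <<'E'
import numpy as np,cv2
def cloud(m,d):
    h,w=d.shape;u,v=np.meshgrid(np.arange(w),np.arange(h))
    K=np.array([[m['fx'],0,m['cx']],[0,m['fy'],m['cy']],[0,0,1.]])
    pts=np.stack([u,v],-1).reshape(-1,1,2).astype(np.float64)
    n=cv2.undistortPoints(pts,K,np.array([m['k1'],0,0,0,0.])).reshape(h,w,2)
    P=np.concatenate([n*d[...,None],d[...,None]],-1)
    T=np.array(m['pose']);return P@T[:3,:3].T+T[:3,3]
def red(p):
    q=p.astype(int);return ((q[...,0]>90)&(q[...,1]<50)&(q[...,2]<60)).astype(np.uint8)
def blue(p):
    q=p.astype(int);return ((q[...,2]>90)&(q[...,0]<60)).astype(np.uint8)
E
python3 - <<'E'
from bench import arm
from h import *
for n in("top","scene"):
    p=np.load(f"{n}0_p.npy");d=np.load(f"{n}0_d.npy");C=cloud(arm.camera_model(n),d)
    for nm,f in(("red",red),("blue",blue)):
        k,l,st,ce=cv2.connectedComponentsWithStats(cv2.morphologyEx(f(p),cv2.MORPH_CLOSE,np.ones((5,5))))
        for i in range(1,k):
            if st[i,4]<500: continue
            M=(l==i)&(d>0)&(f(p)>0);Q=C[M];z=np.median(Q[:,2])
            Q=Q[abs(Q[:,2]-z)<8]
            r=cv2.minAreaRect(Q[:,:2].astype(np.float32))
            print(n,nm,ce[i].round(),"z",z.round(1),"rect",np.round(r[0],1),np.round(r[1],1),round(r[2],1))
p=np.load("top0_p.npy")[80:280,180:460];cv2.imwrite("pics/crop.png",cv2.resize(p[...,::-1],None,fx=2.8,fy=2.8,interpolation=3))
E
```

```text
top red [568.  62.] z 110.2 rect [ 719.9 -538.6] [243.2  93.7] 0.3
top red [408. 132.] z 107.8 rect [ 553.2 -181.9] [170.8 135.9] 6.7
top red [390. 225.] z 19.0 rect [ 343.5 -145.5] [124.4  98.4] 76.5
top red [236. 262.] z 36.0 rect [264.3 224.7] [237.8 188.5] 14.2
top blue [251. 138.] z 108.2 rect [547.3 174.9] [171.4 136. ] 12.9
scene red [369. 175.] z 35.3 rect [264.7 220.1] [242.5 195.4] 14.9
scene red [255. 299.] z 108.1 rect [ 553.6 -185.8] [176.9 138.8] 6.6
scene blue [440. 223.] z 107.7 rect [548.2 171.7] [174.4 141.4] 12.6
```

View pics/crop.png

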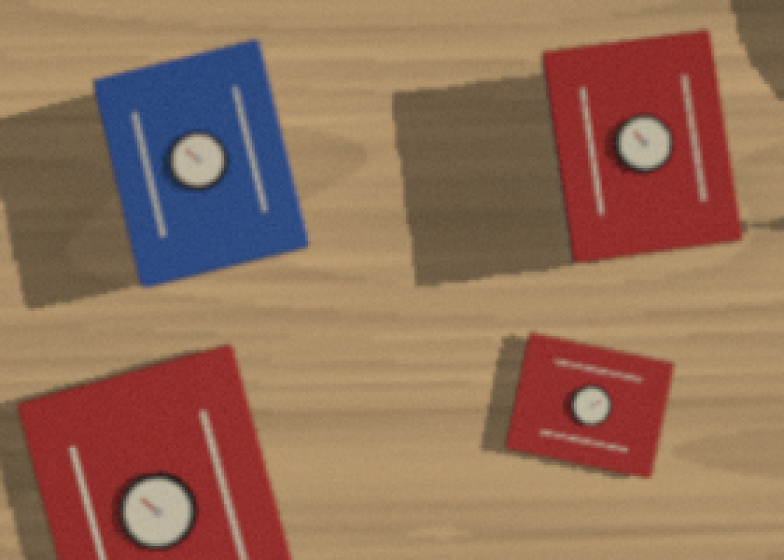

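The crop and the measurements confirm A. It is 176 x 140 mm with its top at z≈108, centre (553.5,-184), yaw +6.65°. C is 240 x 190 mm at z≈36 and B is 124 x 98 mm at z≈19. I'll move towards A with the fingers shut.

Call:
servo_tool(rows=[{"fingers":0,"x":2.8,"y":2.4},{"fingers":0,"x":2.8,"y":2.4},{"fingers":0,"x":2.8,"y":2.4},{"fingers":0,"x":2.8,"y":2.4},{"fingers":0,"x":2.8,"y":2.4},{"fingers":0,"x":2.8,"y":2.4},{"fingers":0,"x":2.8,"y":2.4},{"fingers":0,"x":2.8,"y":2.4},{"fingers":0,"x":2.8,"y":2.4},{"fingers":0,"x":2.8,"y":2.4}])

```text
invalid input at $.rows[0]: expected keys fingers, x, y, z, turn
```

Call:
servo_tool(rows=[{"fingers":0,"x":2.8,"y":2.4},{"fingers":0,"x":2.8,"y":2.4},{"fingers":0,"x":2.8,"y":2.4},{"fingers":0,"x":2.8,"y":2.4},{"fingers":0,"x":2.8,"y":2.4},{"fingers":0,"x":2.8,"y":2.4},{"fingers":0,"x":2.8,"y":2.4},{"fingers":0,"x":2.8,"y":2.4},{"fingers":0,"x":2.8,"y":2.4},{"fingers":0,"x":2.8,"y":2.4}])

```text
invalid input at $.rows[0]: expected keys fingers, x, y, z, turn
```

Call:
servo_tool(rows=[{"fingers":0,"turn":-5},{"fingers":0,"turn":-5},{"fingers":0,"turn":-5},{"fingers":0,"turn":-5},{"fingers":0,"turn":-4.5},{"fingers":0},{"fingers":0}])

```text
invalid input at $.rows[0]: expected keys fingers, x, y, z, turn
```

```bash
cat > st.py <<'E'
from bench import arm
import numpy as np,sys
from scipy.spatial.transform import Rotation as R
c=np.array([553.5,-184]);a=np.radians(6.65)
Rl=np.array([[np.cos(a),-np.sin(a)],[np.sin(a),np.cos(a)]])
s=arm.read_state();r=R.from_quat(s['ee_rot']).as_matrix()
print(s['clock'],s['position'].round(1),'F',s['contact_force'].round(1),'w',round(s['gripper_width'],1),'yaw',np.degrees(np.arctan2(r[1,0],r[0,0])).round(2),'j',s['joints'].round(2))
for q in((77,59),(77,-59),(-77,-59),(-77,59)):
    t=c+Rl@np.array(q);dl=np.r_[t-s['position'][:2],0]
    print(q,t.round(1),'tool shift cm',(r.T@dl/10).round(2))
E
python3 st.py
```

```text
0.1 [191.  594.6 230.3] F [ 0.1  0.  -0.1] w 85.2 yaw -17.82 j [ 1.52  0.39  0.01 -0.   -1.19 -0.26]
(77, 59) [ 623.1 -116.5] tool shift cm [62.9  54.47  0.11]
(77, -59) [ 636.8 -233.7] tool shift cm [67.79 65.21  0.14]
(-77, -59) [ 483.9 -251.5] tool shift cm [53.77 71.59  0.15]
(-77, 59) [ 470.2 -134.3] tool shift cm [48.88 60.85  0.12]
```

All five keys have to be in every row.

Call:
servo_tool(rows=[{"fingers":0,"x":2.8,"y":2.4,"z":0,"turn":0},{"fingers":0,"x":2.8,"y":2.4,"z":0,"turn":0},{"fingers":0,"x":2.8,"y":2.4,"z":0,"turn":0},{"fingers":0,"x":2.8,"y":2.4,"z":0,"turn":0},{"fingers":0,"x":2.8,"y":2.4,"z":0,"turn":0},{"fingers":0,"x":2.8,"y":2.4,"z":0,"turn":0},{"fingers":0,"x":2.8,"y":2.4,"z":0,"turn":0},{"fingers":0,"x":2.8,"y":2.4,"z":0,"turn":0},{"fingers":0,"x":2.8,"y":2.4,"z":0,"turn":0},{"fingers":0,"x":2.8,"y":2.4,"z":0,"turn":0}])

```text
clock: 0.93
position: [384.6, 279.1, 231.1]
ee_rot: [0.988, -0.155, -0.0, 0.0]
contact_force: [1.6, 0.2, -0.3]
gripper_width: -0.0
```

Call:
servo_tool(rows=[{"fingers":0,"x":2.8,"y":2.4,"z":0,"turn":0},{"fingers":0,"x":2.8,"y":2.4,"z":0,"turn":0},{"fingers":0,"x":2.8,"y":2.4,"z":0,"turn":0},{"fingers":0,"x":2.8,"y":2.4,"z":0,"turn":0},{"fingers":0,"x":2.8,"y":2.4,"z":0,"turn":0},{"fingers":0,"x":2.8,"y":2.4,"z":0,"turn":0},{"fingers":0,"x":2.8,"y":2.4,"z":0,"turn":0},{"fingers":0,"x":2.8,"y":2.4,"z":0,"turn":0},{"fingers":0,"x":2.8,"y":2.4,"z":0,"turn":0},{"fingers":0,"x":2.8,"y":2.4,"z":0,"turn":0}])

```text
clock: 1.77
position: [577.9, -35.0, 230.9]
ee_rot: [0.988, -0.155, -0.0, 0.0]
contact_force: [-1.2, 1.3, 0.5]
gripper_width: -0.1
```

Call:
servo_tool(rows=[{"fingers":0,"x":0,"y":0,"z":0,"turn":-5},{"fingers":0,"x":0,"y":0,"z":0,"turn":-5},{"fingers":0,"x":0,"y":0,"z":0,"turn":-5},{"fingers":0,"x":0,"y":0,"z":0,"turn":-5},{"fingers":0,"x":0,"y":0,"z":0,"turn":-4.5},{"fingers":0,"x":0,"y":0,"z":0,"turn":0},{"fingers":0,"x":0,"y":0,"z":0,"turn":0}])

```text
clock: 2.35
position: [577.2, -33.2, 230.9]
ee_rot: [0.998, 0.057, -0.0, -0.0]
contact_force: [-0.4, 0.6, 0.3]
gripper_width: 0.3
```

```bash
python3 st.py
```

```text
2.35 [577.2 -33.2 230.9] F [-0.4  0.6  0.3] w 0.3 yaw 6.57 j [ 0.22  0.31 -0.11 -0.   -1.16  1.46]
(77, 59) [ 623.1 -116.5] tool shift cm [ 3.61  8.8  -0.  ]
(77, -59) [ 636.8 -233.7] tool shift cm [ 3.62 20.6  -0.  ]
(-77, -59) [ 483.9 -251.5] tool shift cm [-1.178e+01  2.062e+01  1.000e-02]
(-77, 59) [ 470.2 -134.3] tool shift cm [-1.179e+01  8.820e+00  1.000e-02]
```

Call:
servo_tool(rows=[{"fingers":0,"x":1.2,"y":2.9,"z":0,"turn":0},{"fingers":0,"x":1.2,"y":2.9,"z":2.5,"turn":0},{"fingers":0,"x":1.2,"y":3.0,"z":2.5,"turn":0},{"fingers":0,"x":0,"y":0,"z":3,"turn":0},{"fingers":0,"x":0,"y":0,"z":2.8,"turn":0},{"fingers":0,"x":0,"y":0,"z":0,"turn":0},{"fingers":0,"x":0,"y":0,"z":0,"turn":0}])

```text
clock: 2.93
position: [622.7, -116.6, 122.0]
ee_rot: [0.998, 0.058, -0.002, 0.0]
contact_force: [0.6, -0.6, 0.6]
gripper_width: 0.0
```

Call:
servo_tool(rows=[{"fingers":0,"x":0,"y":0,"z":0.3,"turn":0},{"fingers":0,"x":0,"y":0,"z":0.3,"turn":0},{"fingers":0,"x":0,"y":0,"z":0.3,"turn":0},{"fingers":0,"x":0,"y":0,"z":0.2,"turn":0},{"fingers":0,"x":0,"y":0,"z":0.2,"turn":0},{"fingers":0,"x":0,"y":0,"z":0.2,"turn":0},{"fingers":0,"x":0,"y":0,"z":0.2,"turn":0},{"fingers":0,"x":0,"y":0,"z":0,"turn":0}])

```text
clock: 3.6
position: [623.7, -116.3, 107.3]
ee_rot: [0.998, 0.059, 0.0, 0.0]
contact_force: [-0.3, 2.1, 4.3]
gripper_width: -0.0
```

Call:
servo_tool(rows=[{"fingers":0,"x":0,"y":0,"z":0.2,"turn":0},{"fingers":0,"x":0,"y":0,"z":0.2,"turn":0},{"fingers":0,"x":0,"y":0,"z":0.2,"turn":0},{"fingers":0,"x":0,"y":0,"z":0,"turn":0}])

```text
clock: 3.93
position: [624.0, -116.1, 102.5]
ee_rot: [0.998, 0.059, 0.001, 0.0]
contact_force: [-2.1, 2.3, 9.4]
gripper_width: -0.2
```

```bash
python3 st.py
```

```text
3.9333 [ 624.  -116.1  102.5] F [-2.1  2.3  9.4] w -0.2 yaw 6.74 j [ 0.07  0.51 -0.13  0.   -0.93  1.62]
(77, 59) [ 623.1 -116.5] tool shift cm [-0.09  0.03 -0.  ]
(77, -59) [ 636.8 -233.7] tool shift cm [-1.100e-01  1.183e+01  1.000e-02]
(-77, -59) [ 483.9 -251.5] tool shift cm [-15.51  11.81  -0.02]
(-77, 59) [ 470.2 -134.3] tool shift cm [-1.549e+01  1.000e-02 -3.000e-02]
```

Call:
servo_tool(rows=[{"fingers":0,"x":0,"y":0,"z":0.2,"turn":0},{"fingers":0,"x":0,"y":0,"z":0.2,"turn":0},{"fingers":0,"x":0,"y":0,"z":0.2,"turn":0},{"fingers":0,"x":0,"y":0,"z":0,"turn":0}])

```text
clock: 4.27
position: [624.4, -116.0, 99.0]
ee_rot: [0.998, 0.059, 0.001, 0.001]
contact_force: [-7.1, 5.5, 19.3]
gripper_width: 0.3
```

Call:
servo_tool(rows=[{"fingers":0,"x":0,"y":0,"z":0.1,"turn":0},{"fingers":0,"x":0,"y":0,"z":0.1,"turn":0},{"fingers":0,"x":0,"y":0,"z":0,"turn":0}])

```text
clock: 4.52
position: [624.5, -116.0, 98.8]
ee_rot: [0.998, 0.06, 0.002, 0.001]
contact_force: [-9.6, 5.6, 25.8]
gripper_width: -0.3
```

Call:
servo_tool(rows=[{"fingers":0,"x":0,"y":0,"z":-1.5,"turn":0},{"fingers":0,"x":0,"y":0,"z":-2.0,"turn":0},{"fingers":0,"x":0,"y":0,"z":0,"turn":0},{"fingers":0,"x":0,"y":0,"z":0,"turn":0}])

```text
clock: 4.85
position: [624.2, -116.3, 128.4]
ee_rot: [0.998, 0.058, 0.001, -0.0]
contact_force: [-0.3, -1.1, -0.8]
gripper_width: -0.1
```

```bash
cat > look.py <<'E'
from bench import arm
from h import *
import sys
n=sys.argv[1];c=np.array([553.5,-184]);a=np.radians(6.65)
Rl=np.array([[np.cos(a),-np.sin(a)],[np.sin(a),np.cos(a)]])
for cam in("scene","top"):
    p,d=arm.get_image(cam);C=cloud(arm.camera_model(cam),d)
    cv2.imwrite(f"pics/{cam}{n}.png",p[...,::-1])
    L=(C[...,:2]-c)@Rl
    M=(red(p)>0)&(d>0)&(abs(L[...,0])<86)&(abs(L[...,1])<68)&(C[...,2]>85)&(C[...,2]<118)
    M=cv2.erode(M.astype(np.uint8),np.ones((3,3)))>0
    X=np.c_[L[M],np.ones(M.sum())];z=C[M][:,2]
    for _ in range(3):
        k=np.linalg.lstsq(X,z,rcond=None)[0];e=abs(X@k-z)<4;X=X[e];z=z[e]
    print(cam,len(z),"centre z",k[2].round(1),"corners",{q:round(float(k@[*q,1]),1) for q in((77,59),(77,-59),(-77,-59),(-77,59))})
E
python3 look.py 1; python3 st.py
```

```text
scene 5937 centre z 108.3 corners {(77, 59): 108.2, (77, -59): 108.3, (-77, -59): 108.5, (-77, 59): 108.4}
top 687 centre z 107.7 corners {(77, 59): 107.7, (77, -59): 107.7, (-77, -59): 107.8, (-77, 59): 107.8}
4.95 [ 622.8 -116.4  126.3] F [-0.8  0.2 -0.2] w 0.1 yaw 6.67 j [ 0.07  0.49 -0.11 -0.   -0.98  1.62]
(77, 59) [ 623.1 -116.5] tool shift cm [ 0.03  0.02 -0.  ]
(77, -59) [ 636.8 -233.7] tool shift cm [ 3.000e-02  1.182e+01 -1.000e-02]
(-77, -59) [ 483.9 -251.5] tool shift cm [-15.37  11.81   0.02]
(-77, 59) [ 470.2 -134.3] tool shift cm [-1.537e+01  1.000e-02  2.000e-02]
```

View pics/scene1.png

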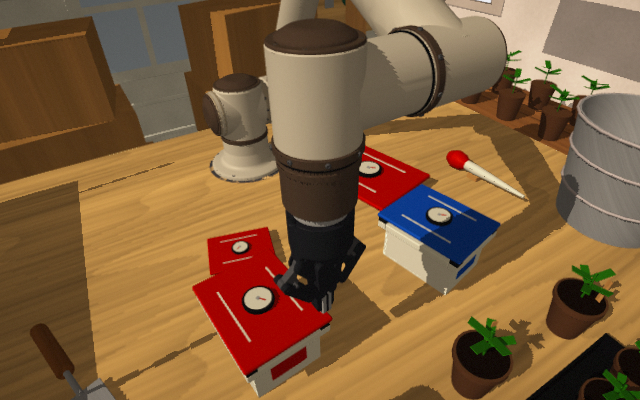

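The scene picture shows the gripper over the lid's (+x,+y) corner, near (325,300). After release the lid is level at about 108 again. It may simply be balancing on the other three corners, so I'll press the next corner and then measure.

Call:
servo_tool(rows=[{"fingers":0,"x":0,"y":4.0,"z":0,"turn":0},{"fingers":0,"x":0,"y":4.0,"z":0,"turn":0},{"fingers":0,"x":0,"y":3.8,"z":0,"turn":0},{"fingers":0,"x":0,"y":0,"z":0.6,"turn":0},{"fingers":0,"x":0,"y":0,"z":0.6,"turn":0},{"fingers":0,"x":0,"y":0,"z":0.4,"turn":0},{"fingers":0,"x":0,"y":0,"z":0.3,"turn":0},{"fingers":0,"x":0,"y":0,"z":0.3,"turn":0},{"fingers":0,"x":0,"y":0,"z":0.3,"turn":0}])

```text
clock: 5.7
position: [636.4, -233.1, 103.9]
ee_rot: [0.998, 0.06, -0.001, 0.001]
contact_force: [-5.1, -0.2, 9.1]
gripper_width: -0.1
```

Call:
servo_tool(rows=[{"fingers":0,"x":0,"y":0,"z":0.2,"turn":0},{"fingers":0,"x":0,"y":0,"z":0.2,"turn":0},{"fingers":0,"x":0,"y":0,"z":0.2,"turn":0},{"fingers":0,"x":0,"y":0,"z":0.2,"turn":0}])

```text
clock: 6.03
position: [636.8, -233.2, 98.6]
ee_rot: [0.998, 0.06, -0.001, 0.001]
contact_force: [-8.9, 2.3, 24.1]
gripper_width: -0.1
```

Call:
servo_tool(rows=[{"fingers":0,"x":0,"y":0,"z":0.2,"turn":0},{"fingers":0,"x":0,"y":0,"z":0.2,"turn":0}])

```text
clock: 6.2
position: [636.9, -233.2, 98.4]
ee_rot: [0.998, 0.061, -0.0, 0.002]
contact_force: [-13.8, 5.3, 37.4]
gripper_width: -0.3
```

Call:
servo_tool(rows=[{"fingers":0,"x":0,"y":0,"z":-1.2,"turn":0},{"fingers":0,"x":0,"y":0,"z":-2.5,"turn":0},{"fingers":0,"x":0,"y":0,"z":0,"turn":0},{"fingers":0,"x":0,"y":0,"z":0,"turn":0}])

```text
clock: 6.53
position: [638.3, -232.3, 129.0]
ee_rot: [0.998, 0.059, 0.002, 0.0]
contact_force: [0.1, -0.1, -0.8]
gripper_width: 0.4
```

```bash
python3 look.py 2; python3 st.py
```

```text
scene 2913 centre z 103.6 corners {(77, 59): 99.0, (77, -59): 98.6, (-77, -59): 108.1, (-77, 59): 108.5}
top 947 centre z 103.5 corners {(77, 59): 98.9, (77, -59): 98.0, (-77, -59): 108.1, (-77, 59): 109.0}
6.6333 [ 636.9 -232.4  126.4] F [ 0.1  0.3 -0.3] w 0.1 yaw 6.76 j [-0.11  0.55  0.02 -0.   -1.03  1.8 ]
(77, 59) [ 623.1 -116.5] tool shift cm [ 0.000e+00 -1.167e+01  1.000e-02]
(77, -59) [ 636.8 -233.7] tool shift cm [-0.02  0.13 -0.  ]
(-77, -59) [ 483.9 -251.5] tool shift cm [-15.42   0.1    0.02]
(-77, 59) [ 470.2 -134.3] tool shift cm [-15.4  -11.7    0.03]
```

View pics/scene2.png

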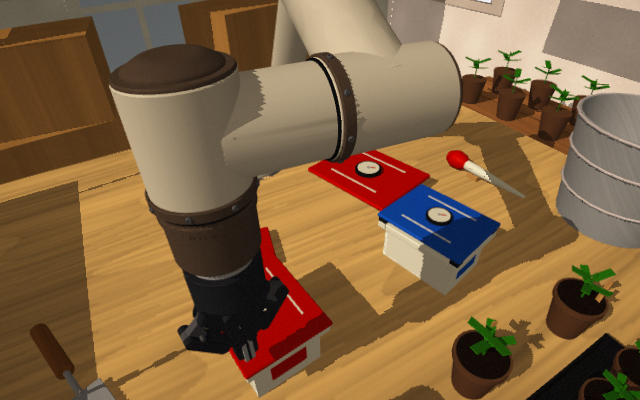

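Both +x corners are now home at about 98.6, and the -x side is still at 108. In the picture the lid's near edge, around (330,320), sits on the rim. Next I'll press (-77,-59).

Call:
servo_tool(rows=[{"fingers":0,"x":-3.8,"y":0,"z":0,"turn":0},{"fingers":0,"x":-3.8,"y":0.1,"z":0,"turn":0},{"fingers":0,"x":-3.9,"y":0,"z":0,"turn":0},{"fingers":0,"x":-3.9,"y":0,"z":0,"turn":0},{"fingers":0,"x":0,"y":0,"z":0.6,"turn":0},{"fingers":0,"x":0,"y":0,"z":0.6,"turn":0},{"fingers":0,"x":0,"y":0,"z":0.4,"turn":0},{"fingers":0,"x":0,"y":0,"z":0.3,"turn":0},{"fingers":0,"x":0,"y":0,"z":0.3,"turn":0},{"fingers":0,"x":0,"y":0,"z":0.3,"turn":0}])

```text
clock: 7.47
position: [484.7, -252.7, 102.7]
ee_rot: [0.998, 0.059, -0.002, 0.0]
contact_force: [-4.5, 0.2, 10.4]
gripper_width: -0.2
```

Call:
servo_tool(rows=[{"fingers":0,"x":0,"y":0,"z":0.2,"turn":0},{"fingers":0,"x":0,"y":0,"z":0.2,"turn":0},{"fingers":0,"x":0,"y":0,"z":0.2,"turn":0},{"fingers":0,"x":0,"y":0,"z":0.2,"turn":0}])

```text
clock: 7.8
position: [484.7, -253.1, 98.5]
ee_rot: [0.998, 0.06, -0.002, 0.001]
contact_force: [-14.7, 6.6, 41.3]
gripper_width: -0.1
```

Call:
servo_tool(rows=[{"fingers":0,"x":0,"y":0,"z":-1.2,"turn":0},{"fingers":0,"x":0,"y":0,"z":-2.1,"turn":0},{"fingers":0,"x":0,"y":0,"z":0,"turn":0},{"fingers":0,"x":0,"y":-4.0,"z":0,"turn":0},{"fingers":0,"x":0,"y":-4.0,"z":0,"turn":0},{"fingers":0,"x":0,"y":-3.8,"z":0,"turn":0},{"fingers":0,"x":0,"y":0,"z":0,"turn":0}])

```text
clock: 8.38
position: [470.8, -130.6, 126.7]
ee_rot: [0.998, 0.061, -0.0, -0.0]
contact_force: [-0.4, -0.5, -0.7]
gripper_width: -0.1
```

```bash
python3 look.py 3; python3 st.py
```

```text
scene 6730 centre z 103.8 corners {(77, 59): 99.6, (77, -59): 98.7, (-77, -59): 108.0, (-77, 59): 108.9}
top 474 centre z 102.5 corners {(77, 59): 100.6, (77, -59): 98.2, (-77, -59): 104.5, (-77, 59): 106.8}
8.4833 [ 471.7 -133.7  126.9] F [-0.4  0.6 -0.2] w -0.1 yaw 6.92 j [ 0.06  0.27 -0.46  0.   -0.84  1.64]
(77, 59) [ 623.1 -116.5] tool shift cm [15.24  0.12 -0.  ]
(77, -59) [ 636.8 -233.7] tool shift cm [15.19 11.92 -0.  ]
(-77, -59) [ 483.9 -251.5] tool shift cm [-0.21 11.85  0.  ]
(-77, 59) [ 470.2 -134.3] tool shift cm [-0.16  0.05  0.  ]
```

Call:
servo_tool(rows=[{"fingers":0,"x":0,"y":0,"z":0.6,"turn":0},{"fingers":0,"x":0,"y":0,"z":0.6,"turn":0},{"fingers":0,"x":0,"y":0,"z":0.4,"turn":0},{"fingers":0,"x":0,"y":0,"z":0.3,"turn":0},{"fingers":0,"x":0,"y":0,"z":0.3,"turn":0},{"fingers":0,"x":0,"y":0,"z":0.3,"turn":0}])

```text
clock: 8.98
position: [470.0, -136.3, 102.5]
ee_rot: [0.998, 0.058, -0.001, 0.0]
contact_force: [-2.7, 1.5, 8.4]
gripper_width: 0.0
```

Call:
servo_tool(rows=[{"fingers":0,"x":0,"y":0,"z":0.2,"turn":0},{"fingers":0,"x":0,"y":0,"z":0.2,"turn":0},{"fingers":0,"x":0,"y":0,"z":0.2,"turn":0},{"fingers":0,"x":0,"y":0,"z":0.2,"turn":0}])

```text
clock: 9.32
position: [469.9, -136.3, 97.8]
ee_rot: [0.998, 0.059, -0.001, 0.001]
contact_force: [-14.3, 9.4, 45.1]
gripper_width: 0.2
```

Now I'll lift well clear and check.

Call:
servo_tool(rows=[{"fingers":0,"x":0,"y":0,"z":-1.5,"turn":0},{"fingers":0,"x":0,"y":0,"z":-3,"turn":0},{"fingers":0,"x":0,"y":0,"z":-4,"turn":0},{"fingers":0,"x":0,"y":-3.5,"z":-3,"turn":0},{"fingers":0,"x":0,"y":-4,"z":0,"turn":0},{"fingers":0,"x":0,"y":-4,"z":0,"turn":0},{"fingers":0,"x":0,"y":-4,"z":0,"turn":0},{"fingers":0,"x":0,"y":0,"z":0,"turn":0},{"fingers":0,"x":0,"y":0,"z":0,"turn":0}])

```text
clock: 10.07
position: [453.0, 16.5, 206.3]
ee_rot: [0.998, 0.06, 0.0, -0.0]
contact_force: [-0.1, 0.2, 0.2]
gripper_width: -0.4
```

```bash
python3 look.py 4; python3 st.py
```

```text
scene 6349 centre z 98.4 corners {(77, 59): 98.4, (77, -59): 98.2, (-77, -59): 98.5, (-77, 59): 98.6}
top 1975 centre z 97.7 corners {(77, 59): 97.9, (77, -59): 97.6, (-77, -59): 97.5, (-77, 59): 97.9}
10.1667 [453.   14.7 206. ] F [-0.5 -1.  -0. ] w 0.2 yaw 6.65 j [ 0.39  0.11 -0.43  0.   -1.03  1.29]
(77, 59) [ 623.1 -116.5] tool shift cm [ 1.538e+01  1.500e+01 -1.000e-02]
(77, -59) [ 636.8 -233.7] tool shift cm [ 1.538e+01  2.680e+01 -1.000e-02]
(-77, -59) [ 483.9 -251.5] tool shift cm [-2.00e-02  2.68e+01  1.00e-02]
(-77, 59) [ 470.2 -134.3] tool shift cm [-0.02 15.    0.  ]
```

View pics/scene4.png

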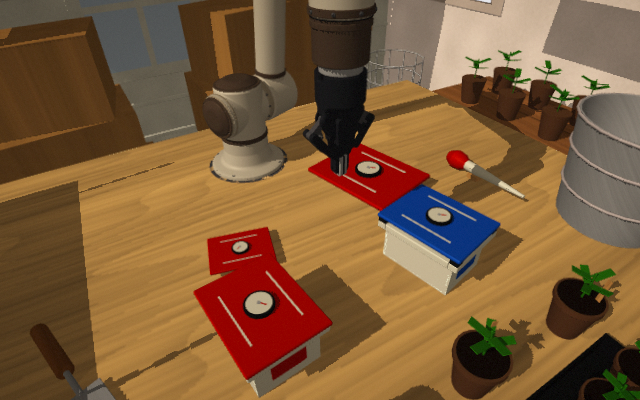

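The picture shows the red lid at (262,310) level on its tub, and the gripper clear of everything. Each corner has dropped 9.8–10.3 mm. I'll check the blue lid and hand in.

Run:
```python
from bench import arm
from h import *
p,d=arm.get_image("scene");C=cloud(arm.camera_model("scene"),d)
M=(blue(p)>0)&(d>0)&(np.hypot(C[...,0]-548,C[...,1]-172)<115);Q=C[M];Q=Q[abs(Q[:,2]-np.median(Q[:,2]))<8]
r=cv2.minAreaRect(Q[:,:2].astype(np.float32));print(np.median(Q[:,2]).round(1),np.round(r[0],1),np.round(r[1],1),round(r[2],1))
arm.job_done()
```

```text
107.7 [548.2 171.7] [174.  141.9] 12.7
the job is handed in; nothing more can be done
```

The red lid is now level and fully home on its tub's rim, and I handed the job in at about 10 s.

- **Choice of lid:** I took the middle-sized of three red lids, the 176 x 140 mm one on the tub. I pressed its four corners in turn with the fingers shut, at no more than about 50 N on the fingertips, and did not press on the gauge.
- **Final height:** The corners measured 98.2–98.6 mm in the scene camera and 97.5–97.9 mm in the top camera. They were at about 108 mm before and should be 98 mm when home.
- **Blue lid and robot:** The blue lid is unchanged, still at 107.7 mm and in the same place. The robot was clear of everything at hand-in.
- **Checks that disagreed along the way:** After the first corner the lid read level at 108 mm again, because it was balancing on the other three. After the third, the two cameras differed by up to 3.5 mm at the corners, with the gripper in the way. Neither difference was there in the final check.

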